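Nest the measuring cups on the mudroom tray

TASK

First lift the clothespin out of the ceramic tray and lay it on the bare counter beside it; then stand the largest measuring cup upright in the tray, nest the middle cup inside it, and last the smallest inside the middle one, each fully home. Set the cups down gently rather than letting them fall, let go of each before taking the next, and leave the tray where it is (a nudge is fine) and the jar and the other clothespin alone.

Things in the scene. Friction and masses are not known exactly. Their poses are not given: they have to be found in the camera images.
- cup_large: The widest of three round aluminium measuring cups, open top, tapering to the foot: rim 100 mm, foot 82 mm outside diameter, 50 mm tall, wall 2.5 mm, floor 3 mm thick. Stands upright, empty. Origin: centre of the underside; z up; the flat handle points along its +x. 0.11 kg.
- cup_medium: The middle of three round aluminium measuring cups, open top, tapering to the foot: rim 82 mm, foot 66 mm outside diameter, 55 mm tall, wall 2.5 mm, floor 3 mm thick. Stands upright, empty. Origin: centre of the underside; z up; the flat handle points along its +x. 0.09 kg. Fully home, its underside is 3 mm above the largest cup's underside.
- cup_small: The narrowest of three round aluminium measuring cups, open top, tapering to the foot: rim 66 mm, foot 52 mm outside diameter, 60 mm tall, wall 2.5 mm, floor 3 mm thick. Stands upright, empty. Origin: centre of the underside; z up; the flat handle points along its +x. 0.075 kg. Fully home, its underside is 3 mm above the middle cup's underside.
- cup_large_grip (a point): Middle of the largest cup's straight flat handle, 84 mm from the cup's axis and 47 mm above its underside. Handle 14 mm wide, 6 mm thick, top flush with the rim, from 50 to 122 mm from the axis. x: outward along it, z up. 
- cup_medium_grip (a point): Middle of the middle cup's straight flat handle, 84 mm from the cup's axis and 52 mm above its underside. Handle 14 mm wide, 6 mm thick, top flush with the rim, from 41 to 118 mm from the axis. x: outward along it, z up. Fully home it clears the rim below by 2 mm; fingers reach lower, so keep it 45 degrees or more from the handle below.
- cup_small_grip (a point): Middle of the smallest cup's straight flat handle, 84 mm from the cup's axis and 57 mm above its underside. Handle 14 mm wide, 6 mm thick, top flush with the rim, from 33 to 114 mm from the axis. x: outward along it, z up. Fully home it clears the rim below by 2 mm; fingers reach lower, so keep it 45 degrees or more from the handles below.
- tray: Square white ceramic tray, 170 x 170 mm, 18 mm high, walls and floor 7 mm thick, loose on the counter, about 0.9 kg. Origin: centre of the underside; z up, x and y along its sides; the inner floor is 7 mm above the origin.
- clothespin: Wooden spring clothespin lying on its side on the tray's floor: 90 mm long (own x), 18 mm across its two legs (own y), 12 mm high; rigid, does not open. Origin: centre of the underside, z up.
- spare_pin: A second clothespin of the same shape and size, lying on the bare counter beyond the work; a bystander.
- jar: White plastic detergent pod jar with a twist cap, 100 mm diameter, 120 mm tall, about 0.6 kg, beyond the work; a bystander. Origin: centre of the underside.
Things that resemble listed ones, but are neither listed nor needed, are in the scene too. Leave any blue or pink look-alike of the clothespin alone. What is shaped like the cup_large but turquoise is not meant.

How it is judged:
On the way, in this order (a step that is already met when the one before it is completed fails the run):
1. the clothespin is off the tray, lying released on the counter (height (world z) of clothespin below 0.016 m and horizontal distance between clothespin and tray above 0.092 m and contact force between clothespin and tray below 0.02 N and contact force between the fingers and clothespin below 0.1 N and linear speed of clothespin below 0.03 m/s), for 0.2 s.
2. the largest cup stands upright and released on the tray's floor (z of cup_large in the frame of tray between 0 and 0.01 m and horizontal distance between cup_large and tray below 0.055 m and angle between cup_large's own z axis and vertical below 0.06 rad and contact force between the fingers and cup_large below 0.1 N and linear speed of cup_large below 0.03 m/s), for 0.2 s.
3. the middle cup is fully home in the largest, released (all of step 2 and z of cup_medium in the frame of cup_large between 0 and 0.006 m and horizontal distance between cup_medium and cup_large below 0.009 m and angle between cup_medium's own z axis and vertical below 0.06 rad and contact force between the fingers and cup_medium below 0.1 N and linear speed of cup_medium below 0.03 m/s), for 0.2 s.
4. the smallest cup is fully home in the middle one, released (all of step 3 and z of cup_small in the frame of cup_medium between 0 and 0.006 m and horizontal distance between cup_small and cup_medium below 0.009 m and angle between cup_small's own z axis and vertical below 0.06 rad and contact force between the fingers and cup_small below 0.1 N and linear speed of cup_small below 0.03 m/s), for 0.2 s.
At the end, for the whole second after the job is handed in: Clothespin on the counter (below 16 mm, over 92 mm from tray centre, not touching it). Largest cup seated on the tray floor within 3 mm, 55 mm of its centre; middle in largest, smallest in middle, within 3 mm of home, 9 mm of concentric, 0.06 rad of upright. All still and released (all of step 1 and all of step 4).
It fails at once if the jar is shifted more than 20 mm (distance of jar from where it was at the start of the episode above 0.02 m).
It fails at once if the other clothespin is shifted more than 20 mm (distance of spare_pin from where it was at the start of the episode above 0.02 m).
It fails at once if the tray is shifted more than 40 mm (distance of tray from where it was at the start of the episode above 0.04 m).
It fails at once if a cup is dropped (falls free at more than 0.7 m/s, some 25 mm) ((linear speed of cup_large above 0.7 m/s and contact force between the fingers and cup_large below 0.05 N) or (linear speed of cup_medium above 0.7 m/s and contact force between the fingers and cup_medium below 0.05 N) or (linear speed of cup_small above 0.7 m/s and contact force between the fingers and cup_small below 0.05 N)).
It also fails if it takes over 72 s, if anything falls off the work surface, if the arm or the gripper's body presses on something with over 40 N, if the wrist force passes 120 N, or if a joint passes its speed limit or range.

ROBOT

A 6-joint arm with a two-finger parallel gripper is mounted at the origin on the work surface. World frame = base frame: x ahead of the robot, y to its left, z up, the work surface at z = 0. Lengths are in m, angles in rad, forces in N, time in s.
With the tool pointing down it reaches from about 0.25 to 0.775 m from the base axis. Payload 4 kg.
Tool frame: the origin (TCP) lies on the centre line of the jaws, within the pads' length; the fingertips stand 17 mm ahead of it and the grasp point (between the pads) lies 2 mm behind it; z points along the fingers, y is the line along which they close (so a half turn about z gives the same grasp; the last joint's range is limited). The gripper opens to 94 mm and grips with 3 to 60 N. Pads are 16 mm wide; open, the fingers measure 119 mm over their backs; the gripper's body (75 mm by 177 mm) begins 78 mm behind the grasp point.
Start: joints at [-1.426, 0.087, 1.371, -0, 1.684, -0.103], TCP at [0.135, -0.533, 0.223] pointing down, gripper open.
Joint ranges: [-3.1, 3.1], [-0.76, 2.03], [0.27, 2.55], [-1.08, 4.22], [0.17, 2.65], [-2.57, 2.57]. Speed limits (rad/s): [2.79, 2.79, 3.14, 3.14, 3.14, 3.14].

INTERFACE

Orientations are given as [roll, pitch, yaw] about the fixed x, y, z axes, in that order (R = Rz(yaw) Ry(pitch) Rx(roll)).
In Python, from bench import robot gives the robot as it stands.
- The arm moves only by the tool servo_tool, never from a script. Its argument "plan" is a list of rows, each a list of 7 numbers: the shift along the tool's x, y, z normalised to -1 to 1, where 1 is 0.1 m, then the turn, a rotation vector about the tool's x, y, z normalised to -1 to 1, where 1 is pi/2 rad, then the finger opening in mm, from 0 to 94. In form: [[x, y, z, ax, ay, az, gripper], ...]. A call has 1 to 12 rows; each row is the pose to reach, as a shift and turn from the pose commanded when the call began, along the tool's axes at that moment; what a row does not reach only later rows make up. A row lasts 1/12 s, in which the tool goes at most 41.7 mm and 7.16 degrees, less where a joint would pass 70% of its speed; a pose out of reach is approached as far as the arm can. A call with a number of a shift or a turn outside -1 to 1 is refused whole. A call with a gripper value outside its range is refused whole. The fingers move at their own pace and stop on an object; the grip force is fixed at half the most. Time passes only in rows, so rows that repeat a pose let the fingers close. It gives the time, the measured TCP pose, the force, the opening and the grip force at its end, in the units of the state.
- robot.get_obs(): the state, without advancing time (a new reading comes with each control period).
- robot.snapshot(name): name is "side" or "top" or "wrist"; returns the picture (384x512x3 uint8, red, green, blue); there is no depth.
- robot.camera_params(name): a dict with "camera_matrix" (3x3 intrinsics, pixels), "rvec" (rotation vector, rad) and "tvec" (3), from world to camera coordinates, as OpenCV has them; the wrist camera has in their place "tool_from_camera" (4x4, takes a point from camera to tool coordinates, whose origin is the TCP and whose axes are the flange's). Camera axes: x right, y down, z forward; pixel columns grow to the right and rows downward; lengths in m; the calibration is good to about 2 mm. A picture is of the moment at which its call begins: read the wrist's pose just before it. camera_params takes no time and is no camera call.
- robot.close_job(): hands the job in; it is judged then, once.
Trained networks look in the newest picture that a camera, given by its name, has taken for a name from the list of things; names that differ only in an ending like _2 or _b are one class to them, and where a whole thing is asked for, a point or a joint stands for the part that bears it (a point fixed in the world has none). Each returns a list of dicts, best first, with "conf" (0 to 1); they miss things now and then, are a little off and sometimes report something else, mostly with a low value. They report only what shows in the picture. A call takes as long as a camera call. They do not tell look-alikes from the thing itself.
- robot.find_in(thing, camera): "extent" ([centre column, centre row, width, height] in pixels, round what is visible of it).
The state is a dict: "time": time; "joint_positions": joint angles; "qvel": joint speeds; "joint_torque": joint torques, N m; "tool_pos": TCP position; "ee_rot": TCP orientation; "wrist_force": force on the tool from outside, world axes, zero at the start; "wrist_torque": the same for the moment, N m; "width": finger opening in m; "finger_force": force on a finger pad.
Only numpy, scipy, OpenCV 4.12 (cv2) and the standard library are available. Lean on these libraries where they do the work, as an engineer would, in place of code of your own. Each camera call takes 0.05 s, during which the arm holds its last target. There are 200 camera calls.

## Working session

There is one attempt and no reset: what is moved stays moved. The work goes in short steps, Python scripts to look and compute and a tool call to move; the robot and the scene stay as the last step left them, time stands still between calls to the robot, and variables do not carry over. Pictures are saved under pics/ and viewed, at most 14 in all, crops included, and the job is handed in when it is done.

Besides the shell and the picture viewer there is one more tool, called by a JSON object that holds its "api" and its "payload", one argument or row to a line. servo_tool: Moves the arm, as the interface text tells. Scaled input: -1 to 1 covers 0.1 m each way for a shift and pi/2 rad each way for a turn. Its arguments: {"type":"object","properties":{"plan":{"type":"array","items":{"type":"array","items":{"type":"number"}}}},"required":["plan"]}

```bash
mkdir -p pics; ls
cat > h.py <<'E'
import numpy as np,cv2
from bench import robot
from scipy.spatial.transform import Rotation as R
def ray(cam,uv,z):
    """pixel -> world point at height z (fixed cameras)"""
    p=robot.camera_params(cam); K=np.array(p["camera_matrix"])
    if "rvec" in p:
        Rm=cv2.Rodrigues(np.array(p["rvec"],float))[0]; o=-Rm.T@np.array(p["tvec"]).ravel(); A=Rm.T
    else:
        s=robot.get_obs(); T=np.eye(4);T[:3,:3]=R.from_euler('xyz',s["ee_rot"]).as_matrix();T[:3,3]=s["tool_pos"]
        T=T@np.array(p["tool_from_camera"]); A=T[:3,:3];o=T[:3,3]
    d=A@np.linalg.inv(K)@np.array([uv[0],uv[1],1.]); return o+d*(z-o[2])/d[2]
def snap(cam,f):
    im=robot.snapshot(cam); cv2.imwrite(f"pics/{f}.png",cv2.cvtColor(im,cv2.COLOR_RGB2BGR)); return im
E
python3 - <<'E'
from h import *
s=robot.get_obs(); print(s["tool_pos"],s["ee_rot"],s["time"])
a=snap("top","t0");b=snap("side","s0")
for c in("top","side"):
  for n in("cup_large","cup_medium","cup_small","tray","clothespin","jar","cup_large_grip"):
    print(c,n,[(np.round(d["extent"]).astype(int).tolist(),round(d["conf"],2)) for d in robot.find_in(n,c)])
  p=robot.camera_params(c);print(np.array(p["camera_matrix"]).round(0).tolist(),p["rvec"],p["tvec"])
print(robot.camera_params("wrist"))
E
```

```text
pics
[ 0.13482292 -0.53269607  0.2213302 ] [-3.13943292e+00 -2.19575357e-04  2.47815155e-01] 0.0
top cup_large [([109, 291, 66, 44], 0.85), ([122, 208, 37, 64], 0.56)]
top cup_medium [([405, 202, 36, 56], 0.58)]
top cup_small [([326, 212, 28, 53], 0.63)]
top tray [([205, 195, 71, 69], 0.75), ([124, 207, 39, 62], 0.59)]
top clothespin [([206, 198, 29, 18], 0.8), ([198, 259, 21, 29], 0.76), ([279, 195, 23, 25], 0.67), ([121, 207, 39, 66], 0.15)]
top jar [([172, 115, 43, 48], 0.89)]
top cup_large_grip [([125, 206, 38, 64], 0.96), ([112, 290, 66, 40], 0.76)]
[[414.0, 0.0, 260.0], [0.0, 414.0, 189.0], [0.0, 0.0, 1.0]] [ 2.1060585  -2.13648838  0.19187269] [0.00627113 0.52227647 1.04170439]
side cup_large [([339, 310, 37, 52], 0.77), ([261, 303, 57, 40], 0.75), ([273, 170, 39, 25], 0.32)]
side cup_medium [([266, 134, 41, 25], 0.92)]
side cup_small [([273, 169, 38, 25], 0.6)]
side tray [([253, 247, 58, 51], 0.95)]
side clothespin [([308, 251, 27, 15], 0.72), ([254, 246, 16, 28], 0.65), ([258, 201, 26, 16], 0.53)]
side jar [([180, 256, 36, 52], 0.82), ([260, 302, 61, 42], 0.64)]
side cup_large_grip [([263, 304, 59, 36], 0.85), ([341, 310, 34, 55], 0.85)]
[[450.0, 0.0, 256.0], [0.0, 450.0, 192.0], [0.0, 0.0, 1.0]] [ 0.0500991  -2.91534162  1.13713149] [0.51197433 0.07734828 1.51725608]
{'camera_matrix': array([[291.70251671,   0.        , 253.5770541 ],
       [  0.        , 291.70251671, 193.95281881],
       [  0.        ,   0.        ,   1.        ]]), 'tool_from_camera': array([[-1.73312232e-04, -9.68686196e-01, -2.48288185e-01,
         7.06526366e-02],
       [ 9.99999914e-01, -7.40402074e-05, -4.09163612e-04,
        -5.99237728e-04],
       [ 3.77967834e-04, -2.48288234e-01,  9.68686126e-01,
        -1.61782364e-01],
       [ 0.00000000e+00,  0.00000000e+00,  0.00000000e+00,
         1.00000000e+00]])}
```

View pics/t0.png

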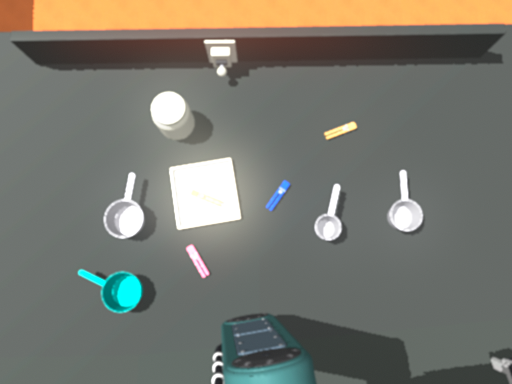

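View pics/s0.png

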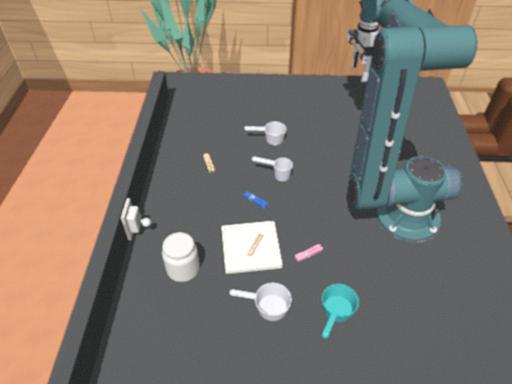

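The picture shows the tray at (205,195) with the pale clothespin in it at (207,198).

Candidates in the top view:
- **Clothespin:** wood in the tray at (207,198), wood on the counter at (340,130), which is the spare, blue at (278,195) and pink at (198,261). I choose the one in the tray.
- **Large cup:** silver at (124,218) or turquoise at (122,292). I choose silver.
- **Other cups:** the small one is at (328,228) and the medium one at (404,215).

I'll measure these and make one close crop.

```bash
cat > m.py <<'E'
from h import *
im=cv2.imread("pics/t0.png");hsv=cv2.cvtColor(im,cv2.COLOR_BGR2HSV)
m=((hsv[...,2]>110)&(hsv[...,1]<60)).astype(np.uint8)
for n,(x0,y0,x1,y1),h,r,cap in (("L",(98,165,150,245),.05,.05,0),("S",(310,178,348,246),.06,.033,0),("M",(384,165,428,238),.055,.041,0),("tray",(160,148,250,238),.018,0,0)):
    sub=np.zeros_like(m);sub[y0:y1,x0:x1]=m[y0:y1,x0:x1]
    c=max(cv2.findContours(sub,0,cv2.CHAIN_APPROX_NONE)[0],key=cv2.contourArea)
    if n=="tray":
        b=cv2.boxPoints(cv2.minAreaRect(c)); w=np.array([ray("top",p,h) for p in b]);print(n,w.round(3).tolist(),w.mean(0).round(3));continue
    P=np.array([ray("top",p[0],h)[:2] for p in c])
    # body via opening
    o=cv2.morphologyEx(sub,cv2.MORPH_OPEN,np.ones((9,9),np.uint8)); cc=max(cv2.findContours(o,0,cv2.CHAIN_APPROX_NONE)[0],key=cv2.contourArea)
    Q=np.array([ray("top",p[0],h)[:2] for p in cc]); (ctr,rr)=cv2.minEnclosingCircle(Q.astype(np.float32))
    far=P[np.argsort(-np.linalg.norm(P-ctr,axis=1))[:6]].mean(0); d=far-ctr
    H=P[np.linalg.norm(P-ctr,axis=1)>r+.015]; hm=(H.max(0)+H.min(0))/2
    print(n,"ctr",np.round(ctr,3),"r",round(rr,3),"tip",far.round(3),"len",np.linalg.norm(d).round(3),"yaw",np.arctan2(d[1],d[0]).round(2), "handlemid",hm.round(3),H.mean(0).round(3))
# pin
g=im[165:230,170:245]; cv2.imwrite("pics/c1.png",cv2.resize(im[140:285,80:300],None,fx=3.6,fy=3.6,interpolation=cv2.INTER_CUBIC))
pm=np.zeros_like(m);pm[172:222,182:234]=(hsv[172:222,182:234,1]>40)
c=max(cv2.findContours(pm,0,cv2.CHAIN_APPROX_NONE)[0],key=cv2.contourArea);b=cv2.boxPoints(cv2.minAreaRect(c));print(b.round(0).tolist())
w=np.array([ray("top",p,.019) for p in b])[:,:2];print("pin",w.round(3).tolist(),w.mean(0))
print("jar",ray("top",(169,103),.12),"spare",ray("top",(340,130),.01),"drop",ray("top",(262,145),0),"blue",ray("top",(278,195),.01))
E
python3 m.py
```

```text
L ctr [0.493 0.363] r 0.121 tip [0.384 0.289] len 0.132 yaw -2.54 handlemid [0.488 0.358] [0.483 0.346]
S ctr [ 0.467 -0.158] r 0.085 tip [ 0.543 -0.226] len 0.102 yaw -0.73 handlemid [ 0.461 -0.178] [ 0.455 -0.171]
M ctr [ 0.478 -0.353] r 0.093 tip [ 0.392 -0.424] len 0.112 yaw -2.45 handlemid [ 0.48  -0.378] [ 0.489 -0.388]
tray [[0.648, 0.274, 0.018], [0.644, 0.027, 0.018], [0.399, 0.029, 0.018], [0.403, 0.266, 0.018]] [0.524 0.149 0.018]Traceback (most recent call last):
  File "m.py", line 19, in <module>
    c=max(cv2.findContours(pm,0,cv2.CHAIN_APPROX_NONE)[0],key=cv2.contourArea);b=cv2.boxPoints(cv2.minAreaRect(c));print(b.round(0).tolist())
ValueError: max() iterable argument is empty
```

View pics/c1.png

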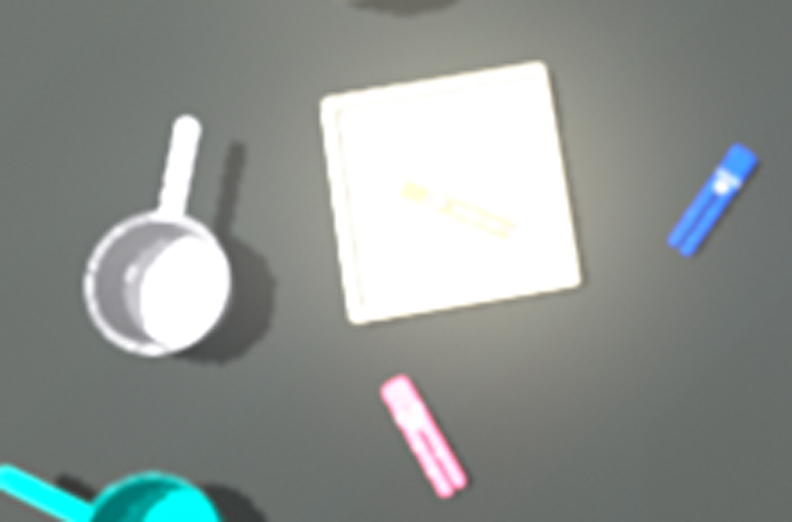

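The crop confirms the pale wooden pin in the tray, at about (192,193) to (222,204) in full pixels, and the silver large cup at left. I'll fix the thresholds.

```bash
sed -i 's/>110)/>150)/; s/1\]>40)/1]>25)/' m.py; python3 m.py; python3 -c "
from h import *
a,b=ray('top',(192.5,192.8),.019),ray('top',(222.2,203.9),.019);print(a,b,(a+b)/2,np.arctan2(*(b-a)[1::-1]))
for n,t,c,h in(('L',(131.5,174),(123.5,218.5),.05),('S',(337,186),(328,227),.06),('M',(403.5,172),(405,215),.055)):
  t,c=ray('top',t,h),ray('top',c,h);d=t-c;print(n,c,t,np.linalg.norm(d),np.arctan2(d[1],d[0]))"
```

```text
L ctr [0.453 0.354] r 0.054 tip [0.573 0.339] len 0.121 yaw -0.12 handlemid [0.545 0.342] [0.548 0.342]
S ctr [ 0.422 -0.173] r 0.037 tip [ 0.532 -0.204] len 0.114 yaw -0.27 handlemid [ 0.501 -0.194] [ 0.502 -0.195]
M ctr [ 0.45  -0.374] r 0.047 tip [ 0.568 -0.378] len 0.118 yaw -0.04 handlemid [ 0.537 -0.378] [ 0.539 -0.378]
tray [[0.616, 0.276, 0.018], [0.645, 0.077, 0.018], [0.424, 0.045, 0.018], [0.397, 0.236, 0.018]] [0.52  0.159 0.018]
[[191.0, 194.0], [193.0, 190.0], [198.0, 192.0], [197.0, 195.0]]
pin [[0.518, 0.184], [0.527, 0.181], [0.522, 0.168], [0.513, 0.17]] [0.51996657 0.17589469]
jar [0.73715765 0.22831756 0.12      ] spare [ 0.69485512 -0.22792076  0.01      ] drop [ 0.6576779  -0.00879452  0.        ] blue [ 0.51266008 -0.05024643  0.01      ]
[0.52059317 0.1813205  0.019     ] [0.48903299 0.10078887 0.019     ] [0.50481308 0.14105469 0.019     ] -1.9442987277554662
L [0.44966085 0.35475021 0.05      ] [0.56813116 0.33907618 0.05      ] 0.11950267876679008 -0.13153945760911645
S [ 0.418975   -0.17440132  0.06      ] [ 0.52553086 -0.20255951  0.06      ] 0.11021359226822243 -0.25835178553788063
M [ 0.44757525 -0.37520228  0.055     ] [ 0.56141322 -0.38019093  0.055     ] 0.11394722563827135 -0.04379433700595259
```

{"api": "servo_tool", "payload": {
  "plan": [
    [0.87,-0.94,0,0,0,0,50],
    [0.87,-0.94,0,0,0,0,50],
    [0.87,-0.94,0,0,0,0,50],
    [0.87,-0.94,0,0,0,0,50]
  ]
}}

```text
time: 1.13
tool_pos: [0.1986, -0.4161, 0.2229]
ee_rot: [-3.14, -0.002, 0.252]
wrist_force: [-0.1, -0.5, 0.8]
width: 0.0705
finger_force: 0.0
```

{"api": "servo_tool", "payload": {
  "plan": [
    [0.87,-0.94,0,0,0,0,50],
    [0.87,-0.94,0,0,0,0,50],
    [0.87,-0.94,0,0,0,0,50],
    [0.87,-0.94,0,0,0,0,50]
  ]
}}

```text
time: 1.47
tool_pos: [0.2598, -0.304, 0.2232]
ee_rot: [-3.141, -0.003, 0.254]
wrist_force: [0.8, 0.3, 0.1]
width: 0.0501
finger_force: 0.0
```

{"api": "servo_tool", "payload": {
  "plan": [
    [0.87,-0.94,0,0,0,0,50],
    [0.87,-0.94,0,0,0,0,50],
    [0.87,-0.94,0,0,0,0,50],
    [0.87,-0.94,0,0,0,0,50]
  ]
}}

```text
time: 1.8
tool_pos: [0.3212, -0.1914, 0.223]
ee_rot: [-3.141, -0.003, 0.257]
wrist_force: [-0.2, -0.4, -0.2]
width: 0.0498
finger_force: 0.0
```

{"api": "servo_tool", "payload": {
  "plan": [
    [0.87,-0.94,0,0,0,0,50],
    [0.87,-0.94,0,0,0,0,50],
    [0.87,-0.94,0,0,0,0,50],
    [0.87,-0.94,0,0,0,0,50]
  ]
}}

```text
time: 2.13
tool_pos: [0.3823, -0.0791, 0.2227]
ee_rot: [-3.14, -0.002, 0.257]
wrist_force: [-0.2, 0.2, -0.7]
width: 0.0499
finger_force: 0.0
```

{"api": "servo_tool", "payload": {
  "plan": [
    [0.87,-0.94,0,0,0,0,50],
    [0.87,-0.94,0,0,0,0,50],
    [0.87,-0.94,0,0,0,0,50],
    [0.87,-0.94,0,0,0,0,50]
  ]
}}

```text
time: 2.47
tool_pos: [0.4436, 0.0326, 0.2221]
ee_rot: [-3.14, -0.001, 0.254]
wrist_force: [-0.2, 0.3, 0.4]
width: 0.0499
finger_force: 0.0
```

{"api": "servo_tool", "payload": {
  "plan": [
    [0.87,-0.94,0.5,0,0,-0.6,50],
    [0.87,-0.94,0.5,0,0,-0.6,50],
    [0.87,-0.94,0.5,0,0,-0.6,50],
    [0.87,-0.94,0.5,0,0,-0.6,50],
    [0.87,-0.94,0.5,0,0,-0.6,50],
    [0.87,-0.94,0.5,0,0,-0.6,50],
    [0.87,-0.94,0.5,0,0,-0.6,50],
    [0.87,-0.94,0.5,0,0,-0.6,50],
    [0.87,-0.94,0.5,0,0,-0.6,50]
  ]
}}

```text
time: 3.22
tool_pos: [0.5034, 0.1394, 0.1722]
ee_rot: [3.141, 0.001, 1.19]
wrist_force: [0.4, -0.3, 0.8]
width: 0.0501
finger_force: 0.0
```

```bash
cat >> h.py <<'E'
def go(x,y,z,yaw,src=None):
    """print remaining shift/turn in tool units from measured pose"""
    s=robot.get_obs(); M=R.from_euler('xyz',s["ee_rot"]); d=M.inv().apply(np.array([x,y,z])-s["tool_pos"])
    rv=(M.inv()*R.from_euler('xyz',[np.pi,0,yaw])).as_rotvec()
    print("shift",(d/.1).round(3),"turn",(rv/(np.pi/2)).round(3),"| t",round(s["time"],2),"pos",np.round(s["tool_pos"],4),"rot",np.round(s["ee_rot"],3),"w",round(s["width"],4),"ff",np.round(s["finger_force"],1),"q6",np.round(s["joint_positions"][5],2))
E
python3 - <<'E'
from h import *
s=robot.get_obs();snap("wrist","w1")
for n in("clothespin","tray"): 
  for d in robot.find_in(n,"wrist"): print(n,np.round(d["extent"]),round(d["conf"],2),ray("wrist",d["extent"][:2],.019 if n!="tray" else .012).round(3))
go(.505,.141,.027,1.197)
E
```

```text
clothespin [117. 209.  55.  66.] 0.96 [0.348 0.173 0.019]
clothespin [256. 178.  18.  79.] 0.87 [0.507 0.148 0.019]
tray [264. 161. 208. 206.] 0.66 [0.523 0.161 0.012]
shift [0.016 0.014 1.454] turn [ 0.     0.    -0.006] | t 3.37 pos [0.5031 0.1402 0.1724] rot [3.141e+00 1.000e-03 1.187e+00] w 0.0502 ff 0.0 q6 0.55
```

View pics/w1.png

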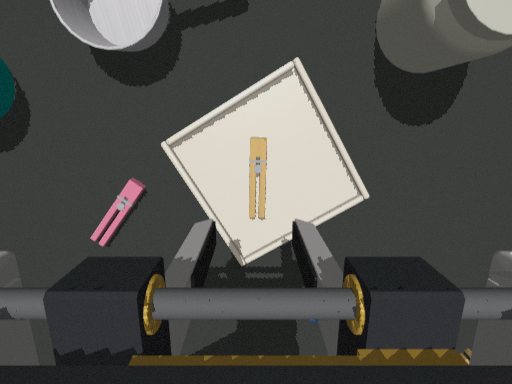

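The wrist picture shows the wooden pin in the tray at (258,178), lined up with the jaws. Next I descend and grip.

{"api": "servo_tool", "payload": {
  "plan": [
    [0.06,0.02,0.8,0,0,0,50],
    [0.06,0.02,0.8,0,0,0,50],
    [0.06,0.02,0.8,0,0,0,50]
  ]
}}

```text
time: 3.62
tool_pos: [0.5012, 0.1449, 0.0842]
ee_rot: [-3.128, 0.009, 1.189]
wrist_force: [-1.4, -0.2, -1.8]
width: 0.0501
finger_force: 0.0
```

{"api": "servo_tool", "payload": {
  "plan": [
    [0,0,0.4,0,0,0,45],
    [0,0,0.64,0,0,0,45],
    [0,0,0.64,0,0,0,45],
    [0,0,0.64,0,0,0,0],
    [0,0,0.64,0,0,0,0],
    [0,0,0.64,0,0,0,0],
    [0,0,0.64,0,0,0,0],
    [0,0,0.64,0,0,0,0],
    [0,0,0.64,0,0,0,0]
  ]
}}

```text
time: 4.37
tool_pos: [0.5077, 0.1465, 0.0301]
ee_rot: [3.139, -0.001, 1.19]
wrist_force: [-1.3, -0.1, 5.6]
width: 0.0175
finger_force: 30.0
```

{"api": "servo_tool", "payload": {
  "plan": [
    [0,0,-0.3,0,0,0,0],
    [0,0,-0.8,0,0,0,0],
    [0,0,-0.8,0,0,0,0],
    [0,0,-0.8,0,0,0,0]
  ]
}}

```text
time: 4.7
tool_pos: [0.5095, 0.147, 0.113]
ee_rot: [3.134, -0.005, 1.19]
wrist_force: [0.1, 0.0, 0.5]
width: 0.0177
finger_force: 30.0
```

Run:
```python
from h import *
go(.65,.0,.024,1.19)
# tray centre from w1 corners: use fixed w1 pose
p=robot.camera_params("wrist");K=np.array(p["camera_matrix"]);T=np.eye(4);T[:3,:3]=R.from_euler('xyz',[3.141,.001,1.187]).as_matrix();T[:3,3]=[.5031,.1402,.1724];T=T@p["tool_from_camera"]
C=[]
for u in((297,62),(366,196),(243,263),(165,145)):
  d=T[:3,:3]@np.linalg.inv(K)@[u[0],u[1],1];C.append(T[:3,3]+d*(.018-T[2,3])/d[2])
print(np.round(C,3),np.mean(C,0))
```

```text
shift [-0.847  1.843  0.901] turn [ 0.005 -0.003  0.   ] | t 4.7 pos [0.5095 0.147  0.113 ] rot [ 3.134 -0.005  1.19 ] w 0.0177 ff 30.0 q6 0.55
[[0.59  0.242 0.018]
 [0.614 0.083 0.018]
 [0.455 0.058 0.018]
 [0.431 0.218 0.018]] [0.52233996 0.15015634 0.018     ]
```

{"api": "servo_tool", "payload": {
  "plan": [
    [-0.42,0.92,0,0,0,0,0],
    [-0.42,0.92,0,0,0,0,0],
    [-0.42,0.92,0,0,0,0,0]
  ]
}}

```text
time: 4.95
tool_pos: [0.5778, 0.0703, 0.1065]
ee_rot: [-3.141, 0.002, 1.189]
wrist_force: [0.3, 0.4, -0.7]
width: 0.0179
finger_force: 30.0
```

{"api": "servo_tool", "payload": {
  "plan": [
    [-0.42,0.92,0.3,0,0,0,0],
    [-0.42,0.92,0.3,0,0,0,0],
    [-0.42,0.92,0.3,0,0,0,0],
    [-0.42,0.92,0.3,0,0,0,0],
    [-0.42,0.92,0.3,0,0,0,0]
  ]
}}

```text
time: 5.37
tool_pos: [0.6451, -0.0007, 0.0751]
ee_rot: [-3.136, 0.001, 1.188]
wrist_force: [-1.1, -0.1, 0.4]
width: 0.0173
finger_force: 30.0
```

```bash
python3 -c "
from h import *
go(.65,.0,.024,1.19)"
```

```text
shift [0.025 0.046 0.51 ] turn [-0.004  0.001 -0.001] | t 5.37 pos [ 0.6451 -0.0007  0.0751] rot [-3.136e+00  1.000e-03  1.188e+00] w 0.0173 ff 30.0 q6 0.29
```

{"api": "servo_tool", "payload": {
  "plan": [
    [0,0,0.35,0,0,0,0],
    [0,0,0.44,0,0,0,0],
    [0,0,0.51,0,0,0,0],
    [0,0,0.51,0,0,0,0],
    [0,0,0.51,0,0,0,0],
    [0,0,0.51,0,0,0,40],
    [0,0,0.51,0,0,0,40],
    [0,0,0.51,0,0,0,40],
    [0,0,0.51,0,0,0,40]
  ]
}}

```text
time: 6.12
tool_pos: [0.647, 0.0001, 0.0286]
ee_rot: [3.14, -0.0, 1.19]
wrist_force: [-0.3, 0.3, 0.0]
width: 0.0384
finger_force: 0.0
```

{"api": "servo_tool", "payload": {
  "plan": [
    [0,0,-0.3,0,0,0,50],
    [0,0,-1,0,0,0,50],
    [0,0,-1,0,0,0,50],
    [0,0,-1,0,0,0,50]
  ]
}}

```text
time: 6.45
tool_pos: [0.6508, -0.0003, 0.1372]
ee_rot: [3.126, -0.005, 1.19]
wrist_force: [1.0, 0.4, 1.9]
width: 0.0498
finger_force: 0.0
```

```bash
python3 -c "
from h import *
robot.snapshot('wrist')
for d in robot.find_in('clothespin','wrist'): print(np.round(d['extent']),round(d['conf'],2),ray('wrist',d['extent'][:2],.012).round(3))
go(.533,.344,.145,-.13)"
```

```text
[249. 191.  19.  88.] 0.66 [0.643 0.005 0.012]
shift [ 2.769 -2.342 -0.156] turn [ 0.002 -0.003  0.84 ] | t 6.55 pos [ 6.476e-01 -1.000e-04  1.302e-01] rot [ 3.137e+00 -1.000e-03  1.190e+00] w 0.0503 ff 0.0 q6 0.29
```

{"api": "servo_tool", "payload": {
  "plan": [
    [0.92,-0.78,-0.15,0,0,0,50],
    [0.92,-0.78,-0.15,0,0,0,50],
    [0.92,-0.78,-0.15,0,0,0,50],
    [0.92,-0.78,-0.15,0,0,0,50]
  ]
}}

```text
time: 6.88
tool_pos: [0.6053, 0.1207, 0.1415]
ee_rot: [-3.137, -0.002, 1.197]
wrist_force: [0.7, 0.4, 0.7]
width: 0.0502
finger_force: 0.0
```

{"api": "servo_tool", "payload": {
  "plan": [
    [0.92,-0.78,0,0,0,0,50],
    [0.92,-0.78,0,0,0,0,50],
    [0.92,-0.78,0,0,0,0,50]
  ]
}}

```text
time: 7.13
tool_pos: [0.5682, 0.2297, 0.1401]
ee_rot: [-3.138, 0.002, 1.189]
wrist_force: [1.2, 0.4, 0.5]
width: 0.0497
finger_force: 0.0
```

{"api": "servo_tool", "payload": {
  "plan": [
    [0.92,-0.78,0,0,0,0.84,50],
    [0.92,-0.78,0,0,0,0.84,50],
    [0.92,-0.78,0,0,0,0.84,50],
    [0.92,-0.78,0,0,0,0.84,50],
    [0.92,-0.78,0,0,0,0.84,50],
    [0.92,-0.78,0,0,0,0.84,50],
    [0.92,-0.78,0,0,0,0.84,50],
    [0.92,-0.78,0,0,0,0.84,50],
    [0.92,-0.78,0,0,0,0.84,50],
    [0.92,-0.78,0,0,0,0.84,50],
    [0.92,-0.78,0,0,0,0.84,50],
    [0.92,-0.78,0,0,0,0.84,50]
  ]
}}

```text
time: 8.13
tool_pos: [0.5309, 0.3424, 0.14]
ee_rot: [3.139, 0.003, -0.131]
wrist_force: [-0.9, 1.0, -0.1]
width: 0.0499
finger_force: 0.0
```

```bash
cat > f.py <<'E'
from h import *
import sys
from scipy.optimize import least_squares
def cup(f,h,rim,view=True):
    """fit rim circle of given radius at height h in wrist image by silver mask; print"""
    im=snap("wrist",f)
    for n in("cup_large","cup_medium","cup_small"):
        for d in robot.find_in(n,"wrist"): print(n,np.round(d["extent"]),round(d["conf"],2),ray("wrist",d["extent"][:2],h).round(3))
E
python3 -c "
from f import *
cup('w2',.05,.05);go(.533,.344,.145,-.13)"
```

```text
cup_large [253. 238.  98. 172.] 0.94 [0.494 0.348 0.05 ]
shift [ 0.015 -0.013 -0.036] turn [0.001 0.001 0.001] | t 8.33 pos [0.5313 0.3429 0.1414] rot [ 3.14e+00  1.00e-03 -1.28e-01] w 0.0497 ff 0.0 q6 2.18
```

View pics/w2.png

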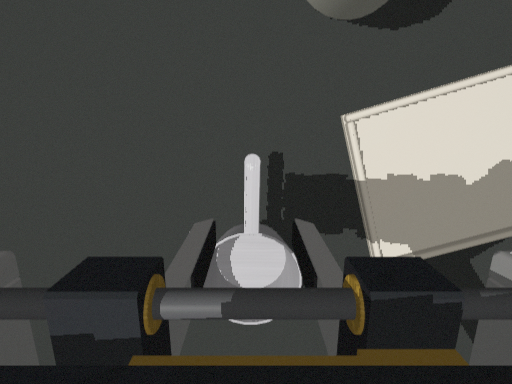

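The picture shows the silver cup's handle at col 252 between the fingers and its tip at (252,156), which is aligned. I'll grip it.

{"api": "servo_tool", "payload": {
  "plan": [
    [0.02,-0.02,0.4,0,0,0,50],
    [0.02,-0.02,0.7,0,0,0,50],
    [0.02,-0.02,0.97,0,0,0,50],
    [0.02,-0.02,0.97,0,0,0,50],
    [0.02,-0.02,0.97,0,0,0,0],
    [0.02,-0.02,0.97,0,0,0,0],
    [0.02,-0.02,0.97,0,0,0,0],
    [0.02,-0.02,0.97,0,0,0,0],
    [0.02,-0.02,0.97,0,0,0,0],
    [0.02,-0.02,0.97,0,0,0,0]
  ]
}}

```text
time: 9.17
tool_pos: [0.5346, 0.3453, 0.0469]
ee_rot: [-3.14, -0.002, -0.129]
wrist_force: [1.3, 0.1, 0.6]
width: 0.0137
finger_force: 28.7
```

```bash
python3 -c "
from h import *
s=robot.get_obs();p=s['tool_pos'];print(s['wrist_force'],s['wrist_torque'])
yw=-.13
go(.5223+.084*np.cos(yw),.150+.084*np.sin(yw),p[2]+.007,yw)"
```

```text
[1.30836403 0.120502   0.62201621] [-0.00351904 -0.20785707  0.01733038]
shift [ 0.97   1.953 -0.07 ] turn [-0.001 -0.001  0.001] | t 9.17 pos [0.5346 0.3453 0.0469] rot [-3.14e+00 -2.00e-03 -1.29e-01] w 0.0137 ff 28.7 q6 2.18
```

{"api": "servo_tool", "payload": {
  "plan": [
    [0,0,-0.1,0,0,0,0],
    [0,0,-0.3,0,0,0,0],
    [0,0,-0.5,0,0,0,0],
    [0,0,-0.5,0,0,0,0]
  ]
}}

```text
time: 9.5
tool_pos: [0.5364, 0.3464, 0.1013]
ee_rot: [-3.136, -0.008, -0.129]
wrist_force: [0.2, 1.4, 0.3]
width: 0.0137
finger_force: 30.0
```

{"api": "servo_tool", "payload": {
  "plan": [
    [0.15,0.3,0,0,0,0,0],
    [0.3,0.6,0,0,0,0,0],
    [0.49,0.98,0,0,0,0,0],
    [0.49,0.98,0,0,0,0,0]
  ]
}}

```text
time: 9.83
tool_pos: [0.5718, 0.2349, 0.0948]
ee_rot: [3.137, -0.001, -0.135]
wrist_force: [-0.2, -0.8, -1.2]
width: 0.0136
finger_force: 30.0
```

{"api": "servo_tool", "payload": {
  "plan": [
    [0.15,0.3,0,0,0,0,0],
    [0.3,0.6,0,0,0,0,0],
    [0.4,0.85,0,0,0,0,0],
    [0.48,0.97,0,0,0,0,0],
    [0.48,0.97,0,0,0,0,0],
    [0.48,0.97,0,0,0,0,0]
  ]
}}

```text
time: 10.33
tool_pos: [0.6048, 0.1395, 0.095]
ee_rot: [-3.141, 0.001, -0.13]
wrist_force: [0.8, 0.1, -0.9]
width: 0.0133
finger_force: 30.0
```

```bash
python3 -c "
from h import *
snap('wrist','w3')
yw=-.13
go(.5223+.084*np.cos(yw),.150+.084*np.sin(yw),.0539,yw);s=robot.get_obs();print(s['wrist_force'],s['wrist_torque'])"
```

```text
shift [0.013 0.011 0.412] turn [-0.001  0.001  0.001] | t 10.38 pos [0.6045 0.1403 0.0951] rot [-3.141e+00  1.000e-03 -1.290e-01] w 0.0134 ff 30.0 q6 1.84
[-0.10151537  0.22621904 -0.44543176] [ 0.03810412 -0.12750293  0.00862332]
```

View pics/w3.png

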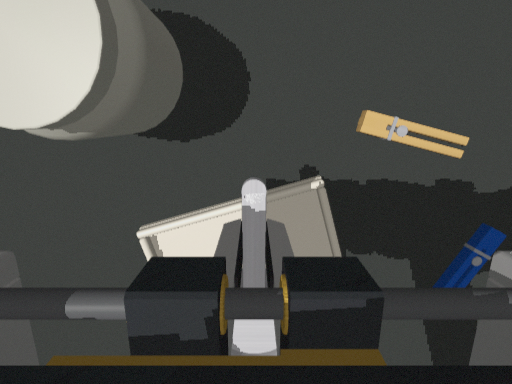

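The cup is held by its handle over the tray, and the pin lies on the counter at (410,133). Next I lower it gently.

{"api": "servo_tool", "payload": {
  "plan": [
    [0.01,0.01,0.12,0,0,0,0],
    [0.01,0.01,0.24,0,0,0,0],
    [0.01,0.01,0.32,0,0,0,0],
    [0.01,0.01,0.37,0,0,0,0],
    [0.01,0.01,0.4,0,0,0,0],
    [0.01,0.01,0.42,0,0,0,0],
    [0.01,0.01,0.42,0,0,0,0],
    [0.01,0.01,0.42,0,0,0,0]
  ]
}}

```text
time: 11.05
tool_pos: [0.606, 0.1381, 0.0539]
ee_rot: [-3.141, -0.001, -0.129]
wrist_force: [-0.2, -0.5, -0.9]
width: 0.0133
finger_force: 30.0
```

```bash
python3 -c "
from h import *
go(.606,.139,.0539,-.13);s=robot.get_obs();print(s['wrist_force'],s['wrist_torque'])"
```

```text
shift [-0.001 -0.009  0.   ] turn [-0.    -0.     0.001] | t 11.05 pos [0.606  0.1381 0.0539] rot [-3.141e+00 -1.000e-03 -1.290e-01] w 0.0133 ff 30.0 q6 1.83
[-0.21545303 -0.5316265  -0.85973804] [0.09604852 0.02161513 0.02112696]
```

{"api": "servo_tool", "payload": {
  "plan": [
    [0,0,0.015,0,0,0,0],
    [0,0,0.015,0,0,0,0],
    [0,0,0.015,0,0,0,16],
    [0,0,0.015,0,0,0,30],
    [0,0,0.015,0,0,0,30],
    [0,0,0.015,0,0,0,30],
    [0,0,0.015,0,0,0,30]
  ]
}}

```text
time: 11.63
tool_pos: [0.6056, 0.1379, 0.0516]
ee_rot: [3.141, 0.001, -0.129]
wrist_force: [0.2, -0.2, 0.7]
width: 0.03
finger_force: 0.0
```

{"api": "servo_tool", "payload": {
  "plan": [
    [0,0,-0.3,0,0,0,40],
    [0,0,-1,0,0,0,50],
    [0,0,-1,0,0,0,50],
    [0,0,-1,0,0,0,50],
    [0,0,-1,0,0,0,50]
  ]
}}

```text
time: 12.05
tool_pos: [0.6072, 0.1382, 0.155]
ee_rot: [-3.14, -0.006, -0.129]
wrist_force: [-0.6, -0.3, -0.1]
width: 0.0497
finger_force: 0.0
```

```bash
python3 -c "
from h import *
snap('wrist','w4')
import f
for d in robot.find_in('cup_large','wrist'): print(np.round(d['extent']),round(d['conf'],2))
c=ray('wrist',(253,159),.057);print('tip guess',c)
print(.4475+.084,-.3752-.0037); go(.532,-.379,.15,-.044)"
```

```text
[256. 240. 102. 173.] 0.73
tip guess [0.6413116  0.13384601 0.057     ]
0.5315 -0.37889999999999996
shift [-0.058  5.22   0.01 ] turn [ 0.     0.001 -0.054] | t 12.15 pos [0.6051 0.1379 0.1507] rot [ 3.141e+00  2.000e-03 -1.290e-01] w 0.0504 ff 0.0 q6 1.83
```

View pics/w4.png

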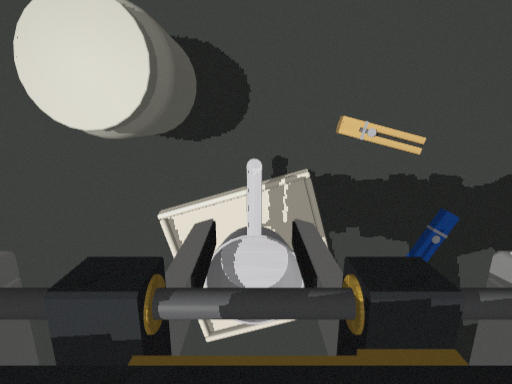

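The picture shows the large cup upright in the tray, with its handle tip at (254,158) and the pin on the counter at (380,135). On to the medium cup.

{"api": "servo_tool", "payload": {
  "plan": [
    [-0.01,0.87,0,0,0,0,50],
    [-0.01,0.87,0,0,0,0,50],
    [-0.01,0.87,0,0,0,0,50]
  ]
}}

```text
time: 12.4
tool_pos: [0.5915, 0.0463, 0.1491]
ee_rot: [3.137, 0.005, -0.134]
wrist_force: [1.2, 1.2, 0.1]
width: 0.0502
finger_force: 0.0
```

{"api": "servo_tool", "payload": {
  "plan": [
    [-0.01,0.87,0,0,0,0,50],
    [-0.01,0.87,0,0,0,0,50],
    [-0.01,0.87,0,0,0,0,50]
  ]
}}

```text
time: 12.65
tool_pos: [0.5794, -0.04, 0.1494]
ee_rot: [3.138, 0.005, -0.135]
wrist_force: [0.5, 0.1, -0.4]
width: 0.05
finger_force: 0.0
```

{"api": "servo_tool", "payload": {
  "plan": [
    [-0.01,0.87,0,0,0,0,50],
    [-0.01,0.87,0,0,0,0,50],
    [-0.01,0.87,0,0,0,0,50]
  ]
}}

```text
time: 12.9
tool_pos: [0.5672, -0.1259, 0.1496]
ee_rot: [3.139, 0.004, -0.136]
wrist_force: [0.0, 0.2, -0.5]
width: 0.0502
finger_force: 0.0
```

{"api": "servo_tool", "payload": {
  "plan": [
    [-0.01,0.87,0,0,0,0,50],
    [-0.01,0.87,0,0,0,0,50],
    [-0.01,0.87,0,0,0,0,50]
  ]
}}

```text
time: 13.15
tool_pos: [0.5551, -0.2117, 0.1496]
ee_rot: [3.139, 0.004, -0.135]
wrist_force: [0.1, 0.6, 0.0]
width: 0.0498
finger_force: 0.0
```

{"api": "servo_tool", "payload": {
  "plan": [
    [-0.01,0.87,0,0,0,0,50],
    [-0.01,0.87,0,0,0,0,50],
    [-0.01,0.87,0,0,0,0,50]
  ]
}}

```text
time: 13.4
tool_pos: [0.5429, -0.2977, 0.1496]
ee_rot: [3.14, 0.003, -0.135]
wrist_force: [0.1, 0.6, 0.3]
width: 0.0502
finger_force: 0.0
```

{"api": "servo_tool", "payload": {
  "plan": [
    [-0.01,0.87,0,0,0,-0.054,50],
    [-0.01,0.87,0,0,0,-0.054,50],
    [-0.01,0.87,0,0,0,-0.054,50],
    [-0.01,0.87,0,0,0,-0.054,50],
    [-0.01,0.87,0,0,0,-0.054,50]
  ]
}}

```text
time: 13.82
tool_pos: [0.5325, -0.3776, 0.1504]
ee_rot: [-3.139, 0.002, -0.045]
wrist_force: [-0.4, 0.5, -0.3]
width: 0.05
finger_force: 0.0
```

```bash
cat > hd.py <<'E'
from h import *
def handle(f,h,L):
    """handle tip/line in wrist image -> offset of TCP target (84 mm from axis) in tool axes"""
    im=snap("wrist",f); g=cv2.cvtColor(im,cv2.COLOR_RGB2HSV); m=((g[...,2]>130)&(g[...,1]<50)).astype(np.uint8)
    m[:,:225]=0;m[:,285:]=0;m[225:]=0
    c=max(cv2.findContours(m,0,cv2.CHAIN_APPROX_NONE)[0],key=cv2.contourArea)[:,0]
    r0=c[:,1].min(); pts=[(c[c[:,1]==r][:,0].mean(),r) for r in range(r0+8,min(r0+60,222),2) if (c[:,1]==r).any()]
    s=robot.get_obs();M=R.from_euler('xyz',s["ee_rot"]);q=np.array([M.inv().apply(ray("wrist",p,h)-s["tool_pos"]) for p in pts]); k=np.polyfit(q[:,0],q[:,1],1)
    t=M.inv().apply(ray("wrist",(pts[0][0],r0),h)-s["tool_pos"]); x=t[0]-(L-.084)
    print("tip px",r0,"cols",pts[0],pts[-1],"shift x",x/.1,"y",np.polyval(k,x)/.1,"turn az",np.arctan(k[0])/(np.pi/2))
E
python3 -c "
from hd import *
handle('w5',.055,.118)
go(.532,-.379,.05,-.044)"
```

```text
tip px 160 cols (np.float64(254.0), 168) (np.float64(256.0), 218) shift x 0.015001834903168934 y 0.010775952549196515 turn az -0.02590265157018192
shift [-0.006  0.022  1.009] turn [-0.001  0.001  0.   ] | t 13.87 pos [ 0.5329 -0.377   0.1509] rot [-3.139e+00  1.000e-03 -4.300e-02] w 0.0496 ff 0.0 q6 0.91
```

View pics/w5.png

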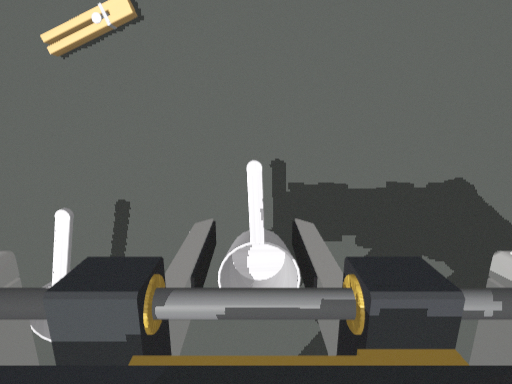

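The medium cup's handle is at cols 254–256 with its tip at row 160, lined up. I'll grip and lift.

{"api": "servo_tool", "payload": {
  "plan": [
    [0.01,0.01,0.4,0,0,-0.026,50],
    [0.01,0.01,0.7,0,0,-0.026,50],
    [0.01,0.01,1,0,0,-0.026,50],
    [0.01,0.01,1,0,0,-0.026,50],
    [0.01,0.01,1,0,0,-0.026,0],
    [0.01,0.01,1,0,0,-0.026,0],
    [0.01,0.01,1,0,0,-0.026,0],
    [0.01,0.01,1,0,0,-0.026,0],
    [0.01,0.01,1,0,0,-0.026,0],
    [0.01,0.01,1,0,0,-0.026,0]
  ]
}}

```text
time: 14.7
tool_pos: [0.5341, -0.3804, 0.0536]
ee_rot: [3.14, -0.002, -0.004]
wrist_force: [0.9, 2.0, -0.1]
width: 0.0135
finger_force: 28.3
```

```bash
python3 -c "
from h import *
s=robot.get_obs();z=s['tool_pos'][2]
yw=1.15;go(.5215+.084*np.cos(yw),.149+.084*np.sin(yw),z+.010,yw)"
```

```text
shift [ 0.195 -6.061 -0.109] turn [ 0.002 -0.001 -0.734] | t 14.7 pos [ 0.5341 -0.3804  0.0536] rot [ 3.14e+00 -2.00e-03 -4.00e-03] w 0.0135 ff 28.3 q6 0.87
```

{"api": "servo_tool", "payload": {
  "plan": [
    [0,0,-0.1,0,0,0,0],
    [0,0,-0.3,0,0,0,0],
    [0,0,-0.6,0,0,0,0],
    [0,0,-0.9,0,0,0,0],
    [0,0,-0.9,0,0,0,0]
  ]
}}

```text
time: 15.12
tool_pos: [0.5364, -0.3824, 0.1511]
ee_rot: [3.132, -0.011, -0.004]
wrist_force: [1.2, -0.9, -0.4]
width: 0.0137
finger_force: 30.0
```

{"api": "servo_tool", "payload": {
  "plan": [
    [0,-0.12,0,0,0,0,0],
    [0.01,-0.32,0,0,0,0,0],
    [0.02,-0.58,0,0,0,0,0],
    [0.03,-0.87,0,0,0,0,0]
  ]
}}

```text
time: 15.45
tool_pos: [0.5355, -0.2913, 0.1396]
ee_rot: [-3.139, 0.003, -0.005]
wrist_force: [-0.3, -0.7, -0.7]
width: 0.0135
finger_force: 30.0
```

{"api": "servo_tool", "payload": {
  "plan": [
    [0.01,-0.29,0,0,0,0,0],
    [0.02,-0.58,0,0,0,0,0],
    [0.03,-0.87,0,0,0,0,0]
  ]
}}

```text
time: 15.7
tool_pos: [0.5386, -0.2032, 0.1397]
ee_rot: [-3.139, 0.004, -0.004]
wrist_force: [0.4, -0.2, -1.2]
width: 0.0135
finger_force: 30.0
```

{"api": "servo_tool", "payload": {
  "plan": [
    [0.01,-0.29,0,0,0,0,0],
    [0.02,-0.58,0,0,0,0,0],
    [0.03,-0.87,0,0,0,0,0]
  ]
}}

```text
time: 15.95
tool_pos: [0.5417, -0.1164, 0.1398]
ee_rot: [-3.14, 0.004, -0.003]
wrist_force: [0.3, 0.1, -1.3]
width: 0.0134
finger_force: 30.0
```

{"api": "servo_tool", "payload": {
  "plan": [
    [0.01,-0.29,0,0,0,0,0],
    [0.02,-0.58,0,0,0,0,0],
    [0.03,-0.87,0,0,0,0,0]
  ]
}}

```text
time: 16.2
tool_pos: [0.5449, -0.0296, 0.1399]
ee_rot: [-3.141, 0.004, -0.003]
wrist_force: [-0.4, 0.2, -1.5]
width: 0.0132
finger_force: 30.0
```

{"api": "servo_tool", "payload": {
  "plan": [
    [0.01,-0.29,0,0,0,0,0],
    [0.02,-0.58,0,0,0,0,0],
    [0.03,-0.87,0,0,0,0,0]
  ]
}}

```text
time: 16.45
tool_pos: [0.5481, 0.0571, 0.1399]
ee_rot: [-3.141, 0.004, -0.003]
wrist_force: [0.6, -0.0, -1.9]
width: 0.0138
finger_force: 30.0
```

{"api": "servo_tool", "payload": {
  "plan": [
    [0.01,-0.26,0,0,0,0,0],
    [0.02,-0.52,0,0,0,0,0],
    [0.03,-0.72,0,0,0,0,0],
    [0.03,-0.84,0,0,0,0,0],
    [0.03,-0.87,0,0,0,0,0]
  ]
}}

```text
time: 16.87
tool_pos: [0.5518, 0.1441, 0.1402]
ee_rot: [-3.142, 0.003, -0.001]
wrist_force: [0.3, -0.7, -0.8]
width: 0.0135
finger_force: 30.0
```

{"api": "servo_tool", "payload": {
  "plan": [
    [0,-0.15,0,0,0,-0.05,0],
    [0,-0.35,0,0,0,-0.12,0],
    [0,-0.55,0,0,0,-0.2,0],
    [0,-0.75,0,0,0,-0.28,0],
    [0,-0.84,0,0,0,-0.36,0],
    [0,-0.84,0,0,0,-0.44,0],
    [0,-0.84,0,0,0,-0.52,0],
    [0,-0.84,0,0,0,-0.6,0],
    [0,-0.84,0,0,0,-0.68,0],
    [0,-0.84,0,0,0,-0.72,0],
    [0,-0.84,0,0,0,-0.734,0],
    [0,-0.84,0,0,0,-0.734,0]
  ]
}}

```text
time: 17.87
tool_pos: [0.5533, 0.225, 0.1412]
ee_rot: [-3.141, 0.001, 1.148]
wrist_force: [0.1, -0.1, -1.6]
width: 0.014
finger_force: 30.0
```

```bash
python3 -c "
from h import *
im=robot.snapshot('top');cv2.imwrite('pics/t1.png',cv2.resize(cv2.cvtColor(im,cv2.COLOR_RGB2BGR)[110:290,80:320],None,fx=2.5,fy=2.5))
im=robot.snapshot('side');cv2.imwrite('pics/s1.png',cv2.resize(cv2.cvtColor(im,cv2.COLOR_RGB2BGR)[170:320,170:370],None,fx=3,fy=3))
a,b=cv2.imread('pics/t1.png'),cv2.imread('pics/s1.png');b=cv2.resize(b,(int(b.shape[1]*450/b.shape[0]),450));j=np.hstack([a,b]);j=cv2.resize(j,(800,int(450*800/j.shape[1])));cv2.imwrite('pics/j1.png',j)
yw=1.15;go(.5215+.084*np.cos(yw),.149+.084*np.sin(yw),.0636,yw);s=robot.get_obs();print(s['wrist_force'],s['wrist_torque'])"
```

```text
shift [0.013 0.02  0.779] turn [-0.     0.    -0.002] | t 17.97 pos [0.5535 0.2254 0.1415] rot [-3.141e+00  1.000e-03  1.147e+00] w 0.0137 ff 30.0 q6 0.72
[ 0.28453751  0.03505957 -2.29576833] [ 0.03202286 -0.08199768 -0.04530751]
```

View pics/j1.png

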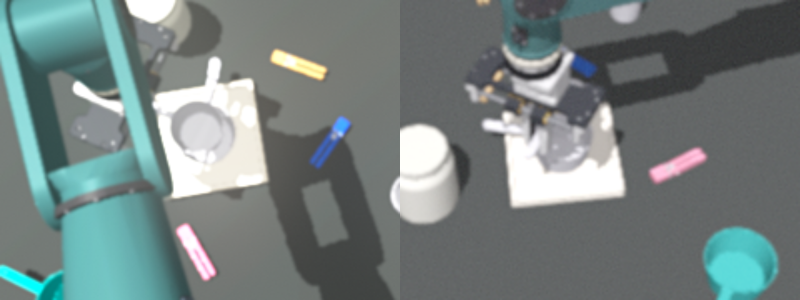

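The view shows the medium cup held above the large one, around (203,130) in the joined picture, with its handle to the left, well away from the large cup's handle at (213,75). Lowering in stages.

{"api": "servo_tool", "payload": {
  "plan": [
    [0.013,0.02,0.15,0,0,0,0],
    [0.013,0.02,0.3,0,0,0,0],
    [0.013,0.02,0.45,0,0,0,0],
    [0.013,0.02,0.55,0,0,0,0],
    [0.013,0.02,0.65,0,0,0,0],
    [0.013,0.02,0.7,0,0,0,0],
    [0.013,0.02,0.74,0,0,0,0],
    [0.013,0.02,0.77,0,0,0,0],
    [0.013,0.02,0.78,0,0,0,0],
    [0.013,0.02,0.78,0,0,0,0],
    [0.013,0.02,0.78,0,0,0,0]
  ]
}}

```text
time: 18.88
tool_pos: [0.5564, 0.2265, 0.0646]
ee_rot: [3.141, -0.001, 1.149]
wrist_force: [0.7, 0.1, -1.3]
width: 0.0134
finger_force: 30.0
```

```bash
python3 -c "
from h import *
yw=1.15;go(.5215+.084*np.cos(yw),.149+.084*np.sin(yw),.0636,yw);s=robot.get_obs();print(s['wrist_force'],s['wrist_torque'])"
```

```text
shift [-0.01  -0.002  0.01 ] turn [ 0.001 -0.    -0.   ] | t 18.88 pos [0.5564 0.2265 0.0646] rot [ 3.141e+00 -1.000e-03  1.149e+00] w 0.0134 ff 30.0 q6 0.71
[ 0.68246482  0.05991631 -1.28173666] [ 0.03406059 -0.05503645 -0.03299014]
```

{"api": "servo_tool", "payload": {
  "plan": [
    [0,0,0.01,0,0,0,0],
    [0,0,0.02,0,0,0,0],
    [0,0,0.025,0,0,0,0],
    [0,0,0.025,0,0,0,0]
  ]
}}

```text
time: 19.22
tool_pos: [0.557, 0.2271, 0.0629]
ee_rot: [3.14, -0.003, 1.15]
wrist_force: [0.3, 1.4, 4.2]
width: 0.0137
finger_force: 30.0
```

```bash
python3 -c "
from h import *
go(.5558,.2257,.0636,1.15);s=robot.get_obs();print(s['wrist_force'],s['wrist_torque'])"
```

```text
shift [-0.018 -0.005 -0.007] turn [ 0.001 -0.002 -0.   ] | t 19.22 pos [0.557  0.2271 0.0629] rot [ 3.14e+00 -3.00e-03  1.15e+00] w 0.0137 ff 30.0 q6 0.71
[0.25523201 1.35843587 4.19404967] [ 0.28036585 -0.07668891  0.04192934]
```

{"api": "servo_tool", "payload": {
  "plan": [
    [0,0,0.025,0,0,0,16],
    [0,0,0.025,0,0,0,30],
    [0,0,0.025,0,0,0,30],
    [0,0,0.025,0,0,0,30],
    [0,0,0.025,0,0,0,30]
  ]
}}

```text
time: 19.63
tool_pos: [0.5557, 0.226, 0.0583]
ee_rot: [-3.141, 0.001, 1.149]
wrist_force: [-0.4, 0.5, 0.1]
width: 0.0293
finger_force: 0.0
```

{"api": "servo_tool", "payload": {
  "plan": [
    [0,0,-0.3,0,0,0,40],
    [0,0,-1,0,0,0,50],
    [0,0,-1,0,0,0,50],
    [0,0,-1,0,0,0,50],
    [0,0,-1,0,0,0,50]
  ]
}}

```text
time: 20.05
tool_pos: [0.5574, 0.2267, 0.1619]
ee_rot: [3.137, -0.004, 1.149]
wrist_force: [-0.3, 0.2, -0.6]
width: 0.0498
finger_force: 0.0
```

```bash
python3 -c "
from hd import *
handle('w6',.065,.118)
go(.5,-.196,.15,-.26)"
```

```text
tip px 157 cols (np.float64(262.25), 165) (np.float64(254.5), 215) shift x 0.05494269016546843 y 0.014345773026717152 turn az 0.14047003536759026
shift [-4.083  1.215  0.092] turn [ 0.    -0.001  0.897] | t 20.1 pos [0.5561 0.2263 0.1593] rot [ 3.141 -0.     1.149] w 0.0501 ff 0.0 q6 0.71
```

View pics/w6.png

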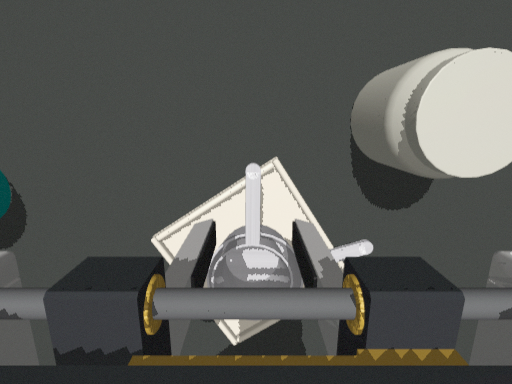

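The picture shows the medium cup nested, with its handle tip at (253,165) and the large cup's handle at (365,247), about 70° away. On to the small cup.

{"api": "servo_tool", "payload": {
  "plan": [
    [-0.82,0.24,0,0,0,0,50],
    [-0.82,0.24,0,0,0,0,50],
    [-0.82,0.24,0,0,0,0,50]
  ]
}}

```text
time: 20.35
tool_pos: [0.5424, 0.1362, 0.1561]
ee_rot: [-3.138, 0.007, 1.145]
wrist_force: [-0.2, 0.4, -0.4]
width: 0.05
finger_force: 0.0
```

{"api": "servo_tool", "payload": {
  "plan": [
    [-0.82,0.24,0,0,0,0,50],
    [-0.82,0.24,0,0,0,0,50],
    [-0.82,0.24,0,0,0,0,50]
  ]
}}

```text
time: 20.6
tool_pos: [0.5308, 0.0515, 0.1565]
ee_rot: [-3.139, 0.006, 1.143]
wrist_force: [0.8, 0.5, -0.6]
width: 0.0498
finger_force: 0.0
```

{"api": "servo_tool", "payload": {
  "plan": [
    [-0.82,0.24,0,0,0,0,50],
    [-0.82,0.24,0,0,0,0,50],
    [-0.82,0.24,0,0,0,0,50]
  ]
}}

```text
time: 20.85
tool_pos: [0.5194, -0.0328, 0.1568]
ee_rot: [-3.139, 0.005, 1.143]
wrist_force: [0.7, -0.3, 0.6]
width: 0.0499
finger_force: 0.0
```

{"api": "servo_tool", "payload": {
  "plan": [
    [-0.82,0.24,0,0,0,0,50],
    [-0.82,0.24,0,0,0,0,50],
    [-0.82,0.24,0,0,0,0,50]
  ]
}}

```text
time: 21.1
tool_pos: [0.5078, -0.1172, 0.1569]
ee_rot: [-3.139, 0.004, 1.143]
wrist_force: [1.1, 0.8, -0.0]
width: 0.0499
finger_force: 0.0
```

{"api": "servo_tool", "payload": {
  "plan": [
    [-0.81,0.24,0,0,0,0.9,50],
    [-0.81,0.24,0,0,0,0.9,50],
    [-0.81,0.24,0,0,0,0.9,50],
    [-0.81,0.24,0,0,0,0.9,50],
    [-0.81,0.24,0,0,0,0.9,50],
    [-0.81,0.24,0,0,0,0.9,50],
    [-0.81,0.24,0,0,0,0.9,50],
    [-0.81,0.24,0,0,0,0.9,50],
    [-0.81,0.24,0,0,0,0.9,50],
    [-0.81,0.24,0,0,0,0.9,50],
    [-0.81,0.24,0,0,0,0.9,50],
    [-0.81,0.24,0,0,0,0.9,50]
  ]
}}

```text
time: 22.1
tool_pos: [0.4979, -0.1946, 0.1571]
ee_rot: [-3.14, 0.003, -0.269]
wrist_force: [-0.2, 0.1, -0.4]
width: 0.0498
finger_force: 0.0
```

```bash
python3 -c "
from hd import *
handle('w7',.06,.114)
go(.5017,-.1954,.055,-.26)"
```

```text
tip px 160 cols (np.float64(253.0), 168) (np.float64(254.0), 218) shift x 0.0530656156529391 y -0.0005888418446450711 turn az -0.005785073180061013
shift [ 4.200e-02 -1.000e-03  1.021e+00] turn [-0.001  0.002 -0.005] | t 22.15 pos [ 0.4979 -0.1946  0.1571] rot [-3.14e+00  3.00e-03 -2.68e-01] w 0.0501 ff 0.0 q6 1.36
```

View pics/w7.png

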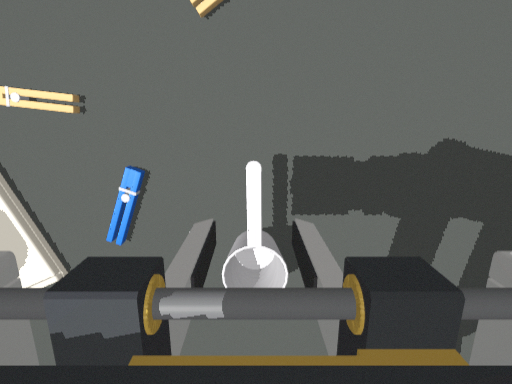

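The small cup's handle is at cols 253–254 with its tip at row 160, lined up. I'll grip.

{"api": "servo_tool", "payload": {
  "plan": [
    [0.05,0,0.4,0,0,0,50],
    [0.05,0,0.7,0,0,0,50],
    [0.05,0,1,0,0,0,50],
    [0.05,0,1,0,0,0,50],
    [0.05,0,1,0,0,0,0],
    [0.05,0,1,0,0,0,0],
    [0.05,0,1,0,0,0,0],
    [0.05,0,1,0,0,0,0],
    [0.05,0,1,0,0,0,0],
    [0.05,0,1,0,0,0,0]
  ]
}}

```text
time: 22.98
tool_pos: [0.5038, -0.1976, 0.0604]
ee_rot: [3.141, -0.003, -0.264]
wrist_force: [1.1, 1.2, 0.5]
width: 0.0139
finger_force: 28.1
```

```bash
python3 -c "
from h import *
s=robot.get_obs();z=s['tool_pos'][2]
yw=2.4;go(.521+.084*np.cos(yw),.148+.084*np.sin(yw),z+.013,yw)"
```

```text
shift [-1.483 -3.767 -0.135] turn [ 0.002 -0.    -1.696] | t 22.98 pos [ 0.5038 -0.1976  0.0604] rot [ 3.141e+00 -3.000e-03 -2.640e-01] w 0.0139 ff 28.1 q6 1.36
```

{"api": "servo_tool", "payload": {
  "plan": [
    [0,0,-0.1,0,0,0,0],
    [0,0,-0.3,0,0,0,0],
    [0,0,-0.6,0,0,0,0],
    [0,0,-0.9,0,0,0,0],
    [0,0,-0.9,0,0,0,0]
  ]
}}

```text
time: 23.4
tool_pos: [0.5065, -0.1991, 0.1573]
ee_rot: [3.139, -0.014, -0.264]
wrist_force: [1.0, -0.3, 0.5]
width: 0.0136
finger_force: 30.0
```

{"api": "servo_tool", "payload": {
  "plan": [
    [-0.04,-0.12,0,0,0,0,0],
    [-0.13,-0.34,0,0,0,0,0],
    [-0.25,-0.64,0,0,0,0,0],
    [-0.37,-0.94,0,0,0,0,0]
  ]
}}

```text
time: 23.73
tool_pos: [0.4904, -0.0951, 0.1471]
ee_rot: [-3.141, 0.004, -0.266]
wrist_force: [-0.3, 0.7, -0.7]
width: 0.0138
finger_force: 30.0
```

{"api": "servo_tool", "payload": {
  "plan": [
    [-0.12,-0.31,0,0,0,0,0],
    [-0.24,-0.62,0,0,0,0,0],
    [-0.37,-0.94,0,0,0,0,0]
  ]
}}

```text
time: 23.98
tool_pos: [0.4789, 0.0058, 0.1472]
ee_rot: [3.141, 0.003, -0.265]
wrist_force: [1.3, 1.4, -1.1]
width: 0.0136
finger_force: 30.0
```

{"api": "servo_tool", "payload": {
  "plan": [
    [-0.12,-0.31,0,0,0,0,0],
    [-0.24,-0.62,0,0,0,0,0],
    [-0.37,-0.94,0,0,0,0,0]
  ]
}}

```text
time: 24.23
tool_pos: [0.4675, 0.106, 0.1472]
ee_rot: [3.141, 0.003, -0.264]
wrist_force: [0.8, 0.3, -0.3]
width: 0.0136
finger_force: 30.0
```

{"api": "servo_tool", "payload": {
  "plan": [
    [-0.12,-0.28,0,0,0,-0.03,0],
    [-0.22,-0.56,0,0,0,-0.09,0],
    [-0.3,-0.78,0,0,0,-0.16,0],
    [-0.35,-0.9,0,0,0,-0.24,0],
    [-0.37,-0.94,0,0,0,-0.32,0],
    [-0.37,-0.94,0,0,0,-0.4,0],
    [-0.37,-0.94,0,0,0,-0.48,0],
    [-0.37,-0.94,0,0,0,-0.56,0],
    [-0.37,-0.94,0,0,0,-0.64,0],
    [-0.37,-0.94,0,0,0,-0.72,0],
    [-0.37,-0.94,0,0,0,-0.8,0],
    [-0.37,-0.94,0,0,0,-0.86,0]
  ]
}}

```text
time: 25.23
tool_pos: [0.4565, 0.2046, 0.1469]
ee_rot: [-3.138, 0.003, 1.093]
wrist_force: [0.3, -0.7, -0.6]
width: 0.0132
finger_force: 30.0
```

{"api": "servo_tool", "payload": {
  "plan": [
    [0,0,0,0,0,-0.08,0],
    [0,0,0,0,0,-0.16,0],
    [0,0,0,0,0,-0.24,0],
    [0,0,0,0,0,-0.32,0],
    [0,0,0,0,0,-0.4,0],
    [0,0,0,0,0,-0.48,0],
    [0,0,0,0,0,-0.56,0],
    [0,0,0,0,0,-0.64,0],
    [0,0,0,0,0,-0.72,0],
    [0,0,0,0,0,-0.79,0],
    [0,0,0,0,0,-0.84,0],
    [0,0,0,0,0,-0.84,0]
  ]
}}

```text
time: 26.23
tool_pos: [0.4566, 0.2046, 0.1471]
ee_rot: [-3.138, -0.002, 2.408]
wrist_force: [-0.3, -0.5, -0.4]
width: 0.0133
finger_force: 30.0
```

```bash
python3 -c "
from h import *
im=snap('top','t2')
yw=2.4;go(.521+.084*np.cos(yw),.148+.084*np.sin(yw),.0734,yw);s=robot.get_obs();print(s['wrist_force'],s['wrist_torque'])"
```

```text
shift [-0.017  0.018  0.739] turn [-0.002 -0.001  0.003] | t 26.28 pos [0.4568 0.2046 0.1473] rot [-3.139e+00 -2.000e-03  2.405e+00] w 0.0131 ff 30.0 q6 -0.53
[ 0.21836571 -0.81232172 -0.97360958] [ 0.02467601 -0.1101405  -0.03662291]
```

{"api": "servo_tool", "payload": {
  "plan": [
    [-0.017,0.018,0.12,0,0,0,0],
    [-0.017,0.018,0.26,0,0,0,0],
    [-0.017,0.018,0.4,0,0,0,0],
    [-0.017,0.018,0.52,0,0,0,0],
    [-0.017,0.018,0.62,0,0,0,0],
    [-0.017,0.018,0.68,0,0,0,0],
    [-0.017,0.018,0.71,0,0,0,0],
    [-0.017,0.018,0.73,0,0,0,0],
    [-0.017,0.018,0.74,0,0,0,0],
    [-0.017,0.018,0.75,0,0,0,0],
    [-0.017,0.018,0.75,0,0,0,0]
  ]
}}

```text
time: 27.2
tool_pos: [0.4612, 0.2048, 0.0745]
ee_rot: [3.141, 0.0, 2.406]
wrist_force: [-0.4, 0.5, -0.5]
width: 0.0136
finger_force: 30.0
```

```bash
python3 -c "
from h import *
yw=2.4;go(.521+.084*np.cos(yw),.148+.084*np.sin(yw),.0734,yw);s=robot.get_obs();print(s['wrist_force'],s['wrist_torque'])"
```

```text
shift [ 0.016 -0.015  0.011] turn [0.001 0.    0.004] | t 27.2 pos [0.4612 0.2048 0.0745] rot [3.141 0.    2.406] w 0.0136 ff 30.0 q6 -0.53
[-0.36732918  0.46698027 -0.50274223] [ 0.15294437 -0.06555776  0.00695496]
```

{"api": "servo_tool", "payload": {
  "plan": [
    [0.01,-0.01,0.01,0,0,0,0],
    [0.01,-0.01,0.02,0,0,0,0],
    [0.01,-0.01,0.02,0,0,0,0]
  ]
}}

```text
time: 27.45
tool_pos: [0.4597, 0.2048, 0.0727]
ee_rot: [3.14, 0.0, 2.406]
wrist_force: [-0.5, 0.3, 2.1]
width: 0.0134
finger_force: 30.0
```

```bash
python3 -c "
from h import *
yw=2.4;go(.521+.084*np.cos(yw),.148+.084*np.sin(yw),.0734,yw);s=robot.get_obs();print(s['wrist_force'],s['wrist_torque'])"
```

```text
shift [ 0.004 -0.005 -0.007] turn [0.001 0.    0.004] | t 27.45 pos [0.4597 0.2048 0.0727] rot [3.14  0.    2.406] w 0.0134 ff 30.0 q6 -0.53
[-0.48236245  0.27151525  2.09875493] [ 0.12984319  0.00968108 -0.01327405]
```

Contact is at the expected height, so I release, retreat and check.

{"api": "servo_tool", "payload": {
  "plan": [
    [0,0,0.005,0,0,0,0],
    [0,0,0.005,0,0,0,16],
    [0,0,0.005,0,0,0,28],
    [0,0,0.005,0,0,0,28],
    [0,0,0.005,0,0,0,28],
    [0,0,0.005,0,0,0,28]
  ]
}}

```text
time: 27.95
tool_pos: [0.4594, 0.2043, 0.0712]
ee_rot: [-3.141, 0.0, 2.406]
wrist_force: [0.5, -0.1, 0.2]
width: 0.0282
finger_force: 0.0
```

{"api": "servo_tool", "payload": {
  "plan": [
    [0,0,-0.3,0,0,0,40],
    [0,0,-1,0,0,0,40],
    [0,0,-1,0,0,0,40],
    [0,0,-1,0,0,0,40],
    [0,0,-1,0,0,0,40]
  ]
}}

```text
time: 28.37
tool_pos: [0.4608, 0.2048, 0.1737]
ee_rot: [3.137, 0.003, 2.406]
wrist_force: [0.2, 0.3, 0.5]
width: 0.04
finger_force: 0.0
```

{"api": "servo_tool", "payload": {
  "plan": [
    [0.5,0,0,0,0,0,40],
    [1,0,-0.3,0,0,0,40],
    [1,0,-0.3,0,0,0,40],
    [1,0,-0.3,0,0,0,40],
    [1,0,-0.3,0,0,0,40]
  ]
}}

```text
time: 28.78
tool_pos: [0.3846, 0.2717, 0.2002]
ee_rot: [-3.14, 0.0, 2.408]
wrist_force: [-0.1, -1.0, -1.3]
width: 0.0401
finger_force: 0.0
```

```bash
python3 -c "
from h import *
go(0.5,0,0.2,0)
a=robot.snapshot('side')[200:300,200:333];b=robot.snapshot('wrist')
j=np.hstack([cv2.resize(a,(400,300),interpolation=2),cv2.resize(b,(400,300))]);cv2.imwrite('pics/j2.png',j[...,::-1])"
```

```text
shift [-2.676 -1.246  0.005] turn [-0.000e+00  1.000e-03  1.533e+00] | t 28.78 pos [0.3846 0.2717 0.2002] rot [-3.14   0.     2.408] w 0.0401 ff 0.0 q6 -0.34
```

View pics/j2.png

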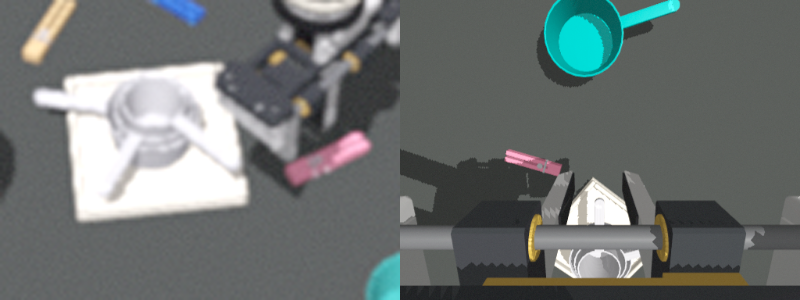

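The side crop shows all three cups nested upright around (155,115) with their handles spread, and the pin on the bare counter at (50,28). I'm handing in.

```bash
python3 -c "
from bench import robot
print(robot.close_job())"
```

```text
the job is handed in; nothing more can be done
None
```

The clothespin is on the bare counter and the three cups are nested upright in the tray, each set down gently and released. I handed the job in at about 29 s of the 72 s; no verdict came back.

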